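# Lay the slate-trimming stand down against the bench stop

## Robot

A 6-joint arm with a two-finger parallel gripper is mounted at the origin on the work surface. World frame = base frame: x ahead of the robot, y to its left, z up, the work surface at z = 0. Lengths are in mm, angles in degrees, forces in N, time in s.
With the tool pointing down it reaches from about 300 to 850 mm from the base axis. Payload 4.2 kg.
Tool frame: the origin (TCP) lies midway between the tips of the shut fingers; the grasp point (between the pads) lies env.hold_point_z behind it (env.hold_point_z is the distance from the TCP to the grasp point, in mm); z points along the fingers, y is the line along which they close (so a half turn about z gives the same grasp; the last joint's range is limited). The gripper opens to 91 mm and grips with 3 to 60 N. Pads are 32 mm wide; open, the fingers measure 118 mm over their backs; the gripper's body (76 mm by 178 mm) begins 60 mm behind the grasp point.
Start: joints at [-72.823, 18.312, 89.639, -0, 72.044, -1.146], TCP at [180.77, -545.862, 213.976] pointing down, gripper open.
Joint ranges: [-177.97, 177.97], [-48.28, 115.42], [12.27, 149.76], [-77.06, 257.06], [2.81, 150.46], [-146.56, 146.56]. Speed limits (degrees/s): [147.25, 147.25, 180, 180, 180, 180].

## Interface

Orientations are given as [roll, pitch, yaw] about the fixed x, y, z axes, in that order (R = Rz(yaw) Ry(pitch) Rx(roll)).
In Python, from workcell import env, viewer, spotter gives the robot as it stands.
- The arm moves only by the tool apply_moves, never from a script. Its arguments are lists of equal length, an entry for each row: "delta_pos": the shift along the world's x, y, z normalised to -1 to 1, where 1 is 120 mm, a list of three; "rot": the turn, a rotation vector about the world's x, y, z normalised to -1 to 1, where 1 is 1.5 rad, a list of three; "hand": the opening, from 0 (shut) to 1 (fully open). A call has 1 to 10 rows; each row is the pose to reach, as a shift and turn from the pose commanded when the call began; what a row does not reach only later rows make up. A row lasts 1/12 s, in which the tool goes at most 41.7 mm and 7.16 degrees, less where a joint would pass 70% of its speed; a pose out of reach is approached as far as the arm can. A call with a number of a shift or a turn outside -1 to 1 is refused whole. A call with a gripper value outside its range is refused whole. The fingers move at their own pace and stop on an object; "newtons" is the grip in N (left out, the last holds). Time passes only in rows, so rows that repeat a pose let the fingers close. It gives the time, the measured TCP pose, the force, the opening and the grip force at its end, in the units of the state.
- env.state(): the state, without advancing time (a new reading comes with each control period).
- viewer.grab_frame(name): name is "scene" or "top"; returns a dict with "pixels" (420x560x3 uint8, red, green, blue), "camera_matrix" (3x3 intrinsics, pixels), "R" (3x3) and "t" (3): a world point X has camera coordinates R X + t. Camera axes: x right, y down, z forward; pixel columns grow to the right and rows downward; lengths in mm; the calibration is good to about 2 mm. A picture is of the moment at which its call begins. There is no depth.
- env.job_done(): hands the job in; it is judged then, once.
Trained networks look in a picture, given as the dict that the camera call returned (one of the last four; its "shot" number tells which), for a name from the list of things; names that differ only in an ending like _2 or _b are one class to them, and where a whole thing is asked for, a point or a joint stands for the part that bears it (a point fixed in the world has none). Each returns a list of dicts, best first, with "score" (0 to 1); they miss things now and then, are a little off and sometimes report something else, mostly with a low value. They report only what shows in the picture. A call takes as long as a camera call. They do not tell look-alikes from the thing itself.
- spotter.trace(picture, query): "mask" (420x560 bool, what is visible of it) and "box" ([centre column, centre row, width, height] in pixels, round what is visible of it).
- spotter.landmark_of(picture, query): "position" ([column, row] in pixels: a listed point, or the origin of a listed thing).
The state is a dict: "time_s": time; "qpos": joint angles; "qvel": joint speeds; "effort": joint torques, N m; "ee_pos": TCP position; "ee_rot": TCP orientation; "force": force on the tool from outside, world axes, zero at the start; "torque": the same for the moment, N m; "gripper_width": finger opening in mm; "gripper_force": force on a finger pad.
Only numpy, scipy, OpenCV 4.12 (cv2) and the standard library are available. Lean on these libraries where they do the work, as an engineer would, in place of code of your own. Each camera call takes 0.05 s, during which the arm holds its last target. There are 200 camera calls.

## Task

Set up the slate-trimming stand: tip the steel channel that stands on end over towards the batten screwed to the bench, and let it down gently onto its two legs, flat side up like a little bridge; do not let it drop. Then push it end-on until it is square and snug against the batten. Do it with the fingers, without gripping the stand, shoving it hard or picking it up off the bench, and leave the other loose things where they are.

Things in the scene. Friction and masses are not known exactly. Their poses are not given: they have to be found in the camera images.
- stand: Slate-trimming stand: loose plain steel U-channel, 3 mm plate, about 0.9 kg, stood on end. Origin: centre of its 60 x 100 mm lower end. +z: along its 185 mm length (up at start). The 100 mm wide web is the plate at x = 27 to 30 mm; two leg plates at y = +-50 mm run from it to free edges at x = -30 mm. Its open side, -x, faces the batten within 10 degrees.
- stand_heel (a point): Middle of the edge the stand tips on: lower ends of the two leg edges, (-30, 0, 0) mm in its frame; stays on the bench. Past balance after about 24 degrees, the stand would crash down by itself. Laid down, its +x is up, +z points at the batten, and its end is 25 to 75 mm short of the batten.
- stand_top (a point): Middle of the upper end of the web, mid-thickness, (28.5, 0, 185) mm in the stand's frame: 185 mm above the bench at the start, 58 mm when laid down, then the middle of the end that goes against the batten. That end is open: 57 mm clear height, 94 mm clear width under the web.
- stop: The bench stop: a roofing batten of bare wood screwed flat to the bench, 50 mm wide (its x), 300 mm long (its y), 25 mm high. Origin at the centre of its underside. Its long face at x = +25 mm, the one towards the stand, is the stop face. It does not move.
- hammer: Hammer lying on the bench behind the batten, about 290 mm long, roughly along the batten, 30 mm high at the head. Not to be disturbed.
- tape: Tape measure, yellow and black case, 70 x 34 x 66 mm high, standing beside the place where the stand comes down. Origin at the middle of its underside. Not to be disturbed.
- offcut: Loose slate offcut, about 130 x 85 x 7 mm, lying beside the place where the stand comes down. Not to be disturbed.
- tub: Grey plastic tub of copper nails, 74 mm across, 85 mm high, beyond the standing stand. Origin at the middle of its underside. Not to be disturbed.
- cartridge: White sealant cartridge standing upright, 49 mm across, 235 mm high, to the robot's left. Not to be disturbed.
- square: Try square lying flat, 160 x 110 mm, 18 mm high, to the robot's left. Not to be disturbed.
- knife: Slater's knife lying flat, about 350 mm long, 26 mm high, to the robot's right behind the hammer. Not to be disturbed.
Mind the look-alikes: they are no part of the job. Of the things that look like the stand, take the one that is nearest to the robot's base at the start.

How it is judged:
By the outcome, as a careful person would: the job done as asked, in the order asked, and still so for the second after the job is handed in, with the robot touching nothing.
It also fails if it takes over 67 s, if anything falls off the work surface, if the arm or the gripper's body presses on something with over 40 N, if the wrist force passes 120 N, or if a joint passes its speed limit or range.

## Working session

There is one attempt and no reset: what is moved stays moved. The work goes in short steps, Python scripts to look and compute and a tool call to move; the robot and the scene stay as the last step left them, time stands still between calls to the robot, and variables do not carry over. Pictures are saved under pics/ and viewed, at most 10 in all, crops included, and the job is handed in when it is done.

Besides the shell and the picture viewer there is one more tool, called after "Emit:" by a JSON object that holds its "method" and its "body". apply_moves: Moves the arm, as the interface text tells. Its arguments: {"type":"object","properties":{"delta_pos":{"type":"array"},"rot":{"type":"array"},"hand":{"type":"array"},"newtons":{"type":"number"}},"required":["delta_pos","rot","hand"]}

```bash
mkdir -p pics; ls; cat > h.py <<'E'
import numpy as np, cv2
from workcell import env, viewer, spotter
def grab(name,fn=None):
    p=viewer.grab_frame(name)
    if fn: cv2.imwrite('pics/'+fn,p['pixels'][:,:,::-1])
    return p
def ray(p,uv,z):
    K=np.array(p['camera_matrix']);R=np.array(p['R']);t=np.array(p['t'])
    C=-R.T@t; d=R.T@np.linalg.inv(K)@np.array([uv[0],uv[1],1.])
    return (C+d*(z-C[2])/d[2]).round(1)
def proj(p,X):
    K=np.array(p['camera_matrix']);c=np.array(p['R'])@np.array(X,float)+np.array(p['t'])
    q=K@c; return (q[:2]/q[2]).round(1)
E
python3 - <<'E'
from h import *
np.set_printoptions(suppress=True)
a=grab('scene','s0.png');b=grab('top','t0.png')
print(env.state(),env.hold_point_z)
for n,p in (('scene',a),('top',b)):
    print(n,(-np.array(p['R']).T@np.array(p['t'])).round(0))
    for q in ['stand','stop','tape','offcut','tub','hammer','cartridge']:
        print(q,[(np.round(r['box'],0).tolist(),round(r['score'],2)) for r in spotter.trace(p,q)][:4])
    for q,z in [('stand_heel',0),('stand_top',183.5),('stand',0),('stop',0),('tape',0),('tub',0)]:
        print(q,[(np.round(r['position'],0).tolist(),ray(p,r['position'],z).tolist(),round(r['score'],2)) for r in spotter.landmark_of(p,q)][:4])
E
```

```text
pics
{'time_s': 0.1, 'qpos': array([-72.82320388,  18.34606994,  89.70110314,   0.00068668,
        72.04394951,  -1.14504784]), 'qvel': array([-0.08033529, -0.01900431, -0.23503974, -0.01164814, -0.06994354,
        0.02079613]), 'effort': array([ -0.00011726, -41.33317709, -23.25093269,   0.07286056,
         0.04218083,  -0.00007114]), 'ee_pos': array([ 180.62793153, -545.39860476,  213.21205659]), 'ee_rot': array([-179.90890866,   -0.00247372,   18.32162978]), 'force': array([-1.17896052, -0.38179089, -0.75800207]), 'torque': array([-0.00451995,  0.0123898 , -0.01888876]), 'gripper_force': 0.0, 'gripper_width': 91.28884943472542} 18.8
scene [ 946. -547. 1256.]
stand [([379.0, 177.0, 40.0, 72.0], 0.97), ([324.0, 195.0, 51.0, 71.0], 0.77)]
stop [([261.0, 292.0, 104.0, 81.0], 0.98)]
tape [([245.0, 218.0, 18.0, 34.0], 0.94), ([381.0, 159.0, 64.0, 49.0], 0.17)]
offcut [([337.0, 290.0, 44.0, 60.0], 0.82)]
tub [([386.0, 248.0, 30.0, 36.0], 0.87)]
hammer [([218.0, 321.0, 106.0, 85.0], 0.89), ([182.0, 374.0, 125.0, 92.0], 0.51)]
cartridge [([338.0, 93.0, 24.0, 67.0], 0.63)]
stand_heel [([
[... 595 characters left out ...]
57.0, 21.0, 15.0], 0.76)]
offcut [([311.0, 164.0, 46.0, 45.0], 0.82)]
tub [([260.0, 138.0, 24.0, 32.0], 0.74)]
hammer [([388.0, 221.0, 29.0, 98.0], 0.74)]
cartridge [([133.0, 252.0, 42.0, 24.0], 0.58)]
stand_heel [([206.0, 168.0], [722.9, 271.0, 0.0], 0.82), ([261.0, 207.0], [599.9, 104.3, 0.0], 0.58), ([298.0, 259.0], [440.4, -5.6, 0.0], 0.2)]
stand_top [([234.0, 192.0], [604.6, 162.3, 183.5], 0.86), ([210.0, 169.0], [669.5, 229.7, 183.5], 0.67)]
stand [([213.0, 177.0], [693.2, 248.8, 0.0], 0.79), ([253.0, 207.0], [599.0, 127.8, 0.0], 0.61)]
stop [([346.0, 209.0], [588.5, -151.9, 0.0], 0.6)]
tape [([301.0, 258.0], [444.4, -15.4, 0.0], 0.85)]
tub [([258.0, 144.0], [795.3, 113.5, 0.0], 0.82)]
```

```bash
python3 - <<'E'
import cv2,numpy as np
a=cv2.imread('pics/s0.png');b=cv2.imread('pics/t0.png')
cv2.imwrite('pics/s1.png',cv2.resize(a,(800,600),interpolation=3))
A=cv2.resize(a[130:280,270:430],(400,375),interpolation=3);B=cv2.resize(b[120:270,200:360],(400,375),interpolation=3)
cv2.imwrite('pics/c1.png',np.hstack([A,B]))
E
```

```text
(no output)
```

View pics/s1.png

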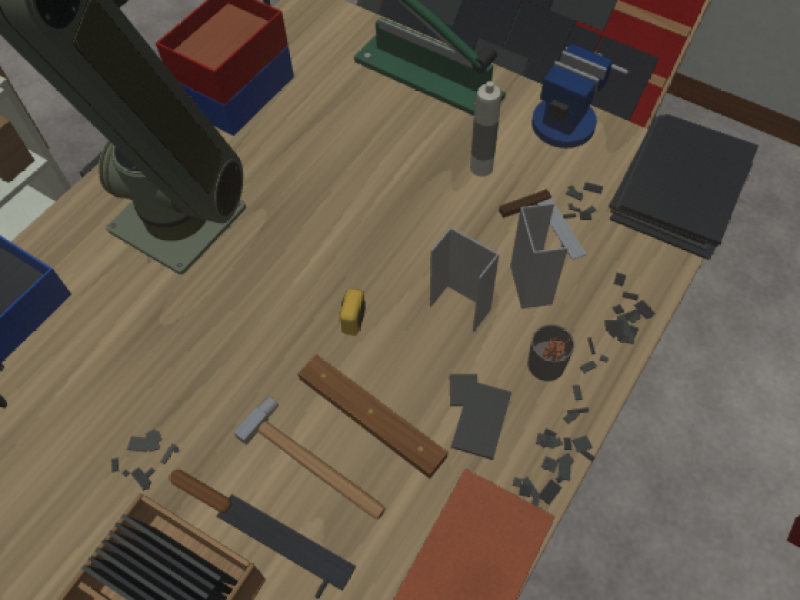

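View pics/c1.png

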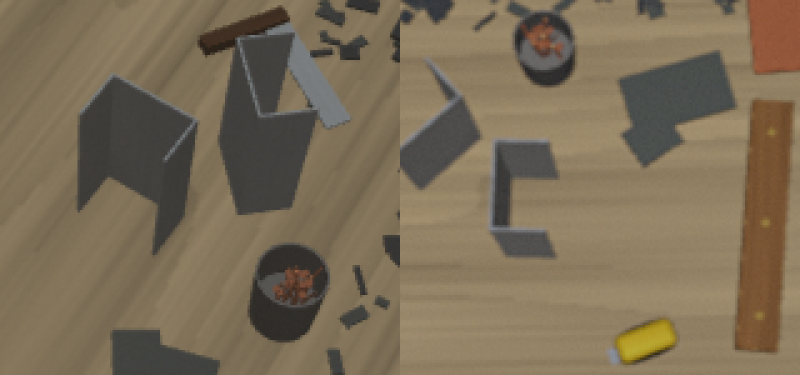

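```bash
cat >> h.py <<'E'
from scipy.optimize import least_squares
def fit(obs,x0):
    # obs: list of (pic, uv, fn(pose)->world)
    f=lambda q:np.concatenate([proj2(p,fn(q))-np.array(uv) for p,uv,fn in obs])
    r=least_squares(f,x0,loss='soft_l1'); return r.x,f(r.x).reshape(-1,2)
def proj2(p,X):
    c=np.array(p['R'])@np.array(X,float)+np.array(p['t']); q=np.array(p['camera_matrix'])@c; return q[:2]/q[2]
def planar(P):
    def fn(q):
        c,s=np.cos(q[2]),np.sin(q[2]); return [q[0]+c*P[0]-s*P[1],q[1]+s*P[0]+c*P[1],P[2]]
    return fn
E
python3 - <<'E'
from h import *
np.set_printoptions(suppress=True,precision=1)
a=grab('scene');b=grab('top')
S=lambda u,v:(270+u/2.5,130+v/2.5); T=lambda u,v:(200+(u-400)/2.5,120+v/2.5)
o=[(a,S(113,76),planar([30,50,185])),(a,S(197,121),planar([30,-50,185])),(a,S(78,211),planar([-30,50,0])),(a,S(154,254),planar([-30,-50,0])),
(a,S(80,115),planar([-30,50,185])),(a,S(165,159),planar([-30,-50,185])),
(b,T(493,142),planar([30,-50,185])),(b,T(491,230),planar([30,50,185])),(b,T(558,178),planar([-30,-50,0])),(b,T(555,256),planar([-30,50,0]))]
x,r=fit(o,[603,128,np.pi/2]);print('stand',x[:2],np.degrees(x[2]));print(r)
F=lambda u,v:(u*.7,v*.7)
o=[(a,F(317,356),planar([25,-150,25])),(a,F(447,457),planar([25,150,25])),(a,F(299,371),planar([-25,-150,25])),(a,F(430,470),planar([-25,150,25])),
(b,T(754,100),planar([25,150,25])),(b,T(737,350),planar([25,-150,25])),(b,T(792,102),planar([-25,150,25])),(b,T(778,352),planar([-25,-150,25]))]
for y0 in (np.pi/2,):
  x,r=fit(o,[590,-151,y0]);print('stop',x[:2],np.degrees(x[2]));print(r)
E
```

```text
stand [603.1 127.7] 88.77688238415888
[[-1.  -1.5]
 [ 0.1 -1.2]
 [-1.   0.1]
 [-0.2  0.7]
 [-1.1 -0.6]
 [-0.   0.8]
 [-0.6 -2.4]
 [-0.9 -0.8]
 [ 0.  -1.6]
 [ 0.6 -0.1]]
stop [ 306.8 -140. ] 91.92296580564054
[[   3.5    1.6]
 [-178.3 -119.1]
 [   5.     6.2]
 [-178.3 -114.7]
 [  -0.8  200.3]
 [  -0.7   -7.2]
 [   2.   198.7]
 [   0.1   -8.7]]
```

```bash
python3 - <<'E'
from h import *
np.set_printoptions(suppress=True,precision=1)
a=grab('scene');b=grab('top')
F=lambda u,v:(u*.7,v*.7);T=lambda u,v:(200+(u-400)/2.5,120+v/2.5)
o=[(a,F(317,356),planar([25,150,25])),(a,F(447,457),planar([25,-150,25])),(a,F(299,371),planar([-25,150,25])),(a,F(430,470),planar([-25,-150,25])),
(b,T(754,100),planar([25,-150,25])),(b,T(737,350),planar([25,150,25])),(b,T(792,102),planar([-25,-150,25])),(b,T(778,352),planar([-25,150,25]))]
x,r=fit(o,[590,-151,np.pi/2]);print('stop',x[:2],np.degrees(x[2]));print(r)
for u,v in [(618,350),(675,340),(665,320)]: print('tape',ray(b,T(u,v),40))
for u,v in [(645,166),(621,130),(619,78),(736,103)]: print('offcut',ray(b,T(u,v),7))
E
```

```text
stop [ 585.5 -147.7] 84.3133997579124
[[-1.3 -2.2]
 [ 0.  -4.4]
 [-1.9  1. ]
 [-0.9  2.3]
 [-1.  -1. ]
 [-1.3 -1.2]
 [ 0.5 -0.5]
 [-0.4 -0.5]]
tape [435.6  25.9  40. ]
tape [446.3 -39.7  40. ]
tape [469.4 -28.6  40. ]
offcut [659.1  -8.8   7. ]
offcut [704.3  19.6   7. ]
offcut [769.8  21.3   7. ]
offcut [ 735.8 -120.4    7. ]
```

```bash
cat > k.py <<'E'
import numpy as np
from scipy.spatial.transform import Rotation as Ro
def wrist(j1,fa,Rt):
    M=Ro.from_euler('y',-fa,degrees=True)*Ro.from_euler('z',-j1,degrees=True)*Rt*Ro.from_euler('z',-90,degrees=True)
    return M.as_euler('ZYZ',degrees=True).round(0)
E
python3 - <<'E'
from k import *
print(wrist(-72.82,107.95,Ro.from_euler('xyz',[180,0,18.32],degrees=True)))
for yaw in (-1.2,178.8):
  R0=Ro.from_euler('xyz',[180,0,yaw],degrees=True)
  for a,j1,fa in ((0,14.5,105),(20,8,105),(45,-24,105),(60,-26,108)): print(yaw,a,wrist(j1,fa,Ro.from_euler('x',a,degrees=True)*R0))
E
```

```text
[ 0. 72. -1.]
-1.2 0 [ -0.  75. 106.]
-1.2 20 [21. 73. 93.]
-1.2 45 [40. 95. 64.]
-1.2 60 [ 53. 102.  62.]
178.8 0 [  0.  75. -74.]
178.8 20 [ 21.  73. -87.]
178.8 45 [  40.   95. -116.]
178.8 60 [  53.  102. -118.]
```

Emit:
{"method": "apply_moves", "body": {"delta_pos": [[0.146, 0.245, 0.06], [0.29, 0.49, 0.12], [0.44, 0.735, 0.18], [0.583, 0.979, 0.25]], "rot": [[0, 0, -0.057], [0, 0, -0.114], [0, 0, -0.17], [0, 0, -0.227]], "hand": [0.66, 0.66, 0.66, 0.66], "newtons": 5}}

```text
time_s: 1.93
ee_pos: [251.1, -427.0, 244.0]
ee_rot: [-180.0, 0.0, -1.5]
force: [0.5, -0.7, -0.2]
gripper_width: 67.3
gripper_force: 0.0
```

Emit:
{"method": "apply_moves", "body": {"delta_pos": [[0.146, 0.245, 0.03], [0.29, 0.49, 0.06], [0.44, 0.735, 0.09], [0.583, 0.979, 0.12]], "rot": [[0, 0, 0], [0, 0, 0], [0, 0, 0], [0, 0, 0]], "hand": [0.66, 0.66, 0.66, 0.66]}}

```text
time_s: 2.27
ee_pos: [321.3, -309.4, 258.8]
ee_rot: [180.0, -0.0, -1.2]
force: [1.1, -0.3, -0.5]
gripper_width: 60.1
gripper_force: 0.0
```

Emit:
{"method": "apply_moves", "body": {"delta_pos": [[0.146, 0.245, 0.03], [0.29, 0.49, 0.06], [0.44, 0.735, 0.09], [0.583, 0.979, 0.12]], "rot": [[0, 0, 0], [0, 0, 0], [0, 0, 0], [0, 0, 0]], "hand": [0.66, 0.66, 0.66, 0.66]}}

```text
time_s: 2.6
ee_pos: [391.2, -191.9, 273.2]
ee_rot: [180.0, -0.0, -1.2]
force: [0.6, -0.4, -0.2]
gripper_width: 59.9
gripper_force: 0.0
```

Emit:
{"method": "apply_moves", "body": {"delta_pos": [[0.146, 0.245, 0.03], [0.29, 0.49, 0.06], [0.44, 0.735, 0.09], [0.583, 0.979, 0.12]], "rot": [[0, 0, 0], [0, 0, 0], [0, 0, 0], [0, 0, 0]], "hand": [0.66, 0.66, 0.66, 0.66]}}

```text
time_s: 2.93
ee_pos: [461.2, -74.3, 287.6]
ee_rot: [180.0, -0.0, -1.2]
force: [0.5, -0.3, 0.5]
gripper_width: 60.1
gripper_force: 0.0
```

Emit:
{"method": "apply_moves", "body": {"delta_pos": [[0.146, 0.245, 0], [0.29, 0.49, 0], [0.44, 0.735, 0], [0.583, 0.979, 0]], "rot": [[0, 0, 0], [0, 0, 0], [0, 0, 0], [0, 0, 0]], "hand": [0.66, 0.66, 0.66, 0.66]}}

```text
time_s: 3.27
ee_pos: [531.2, 43.3, 287.3]
ee_rot: [180.0, -0.0, -1.2]
force: [0.0, -0.9, 0.0]
gripper_width: 60.1
gripper_force: 0.0
```

Emit:
{"method": "apply_moves", "body": {"delta_pos": [[0.146, 0.245, 0], [0.29, 0.49, 0], [0.44, 0.735, 0], [0.583, 0.979, 0], [0.583, 0.979, 0]], "rot": [[0, 0, 0], [0, 0, 0], [0, 0, 0], [0, 0, 0], [0, 0, 0]], "hand": [0.66, 0.66, 0.66, 0.66, 0.66]}}

```text
time_s: 3.68
ee_pos: [602.8, 164.2, 285.7]
ee_rot: [-179.8, -0.0, -0.9]
force: [-0.2, -0.8, -0.4]
gripper_width: 60.3
gripper_force: 0.0
```

```bash
python3 - <<'E'
from h import *
a=grab('scene','s2.png');b=grab('top','t2.png')
np.set_printoptions(suppress=True,precision=1)
s=env.state();print(s['ee_pos'],s['qpos'])
I=a['pixels'][:,:,::-1].copy()
for X in [(30,50,185),(30,-50,185),(-30,50,0),(-30,-50,0),(-30,50,185),(-30,-50,185)]:
    q=proj(a,planar(X)([603.1,127.7,np.radians(88.8)])); cv2.circle(I,tuple(int(round(v*16)) for v in q),8,(0,0,255),-1,shift=4)
A=cv2.resize(I[100:250,260:400],(560,600),interpolation=3)
cv2.imwrite('pics/c2.png',A)
E
```

```text
[600.5 159.8 286.3] [ 13.9  20.8  75.6  -0.   83.7 104.9]
```

View pics/c2.png

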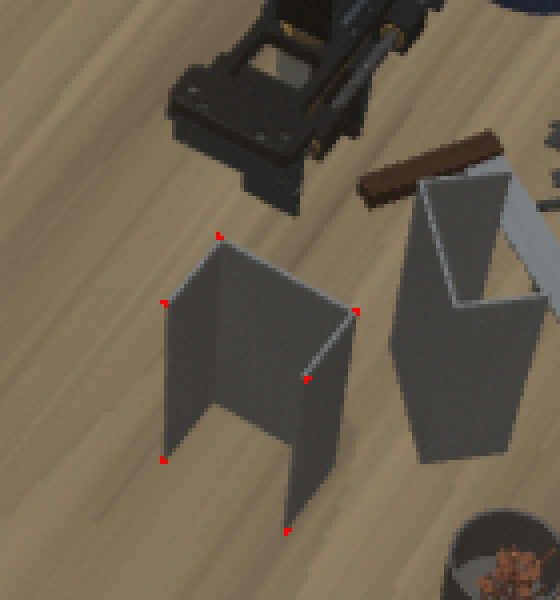

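Emit:
{"method": "apply_moves", "body": {"delta_pos": [[0.025, -0.03, -0.2], [0.025, -0.03, -0.4], [0.025, -0.03, -0.6], [0.025, -0.03, -0.75], [0.025, -0.03, -0.88], [0.025, -0.03, -0.95], [0.025, -0.03, -0.98], [0.025, -0.03, -0.98]], "rot": [[0, 0, 0], [0, 0, 0], [0, 0, 0], [0, 0, 0], [0, 0, 0], [0, 0, 0], [0, 0, 0], [0, 0, 0]], "hand": [0.66, 0.66, 0.66, 0.66, 0.66, 0.66, 0.66, 0.66]}}

```text
time_s: 4.45
ee_pos: [603.1, 154.6, 169.5]
ee_rot: [180.0, 0.0, -1.2]
force: [0.6, -0.3, 0.2]
gripper_width: 60.0
gripper_force: 0.0
```

```bash
cat > traj.py <<'E'
import numpy as np
heel=np.array([602.5,97.7]); sd=np.array([-.021,-1.]); L=16.
def pose(th,heel=heel,p=4.):
    ph=np.radians(min(th/2,45.)); t=np.radians(th); ps=t-ph
    g=max(12.,3/np.cos(ps)+L*np.tan(ps)+p)
    ex=np.array([-np.cos(t),np.sin(t)]);ez=np.array([np.sin(t),np.cos(t)])
    d=-np.array([np.sin(ph),np.cos(ph)]);c=np.array([np.cos(ph),-np.sin(ph)])
    q=57*ex+185*ez+L*d-g/2*c
    xy=heel+q[0]*sd
    return np.array([xy[0],xy[1],q[1]]),np.degrees(ph),g
if __name__=='__main__':
    from h import *
    s=env.state();print(s['ee_pos'].round(1),s['force'].round(1),s['gripper_width'])
    for th in list(range(0,98,5)): 
        P,ph,g=pose(th);print(th,P.round(1),ph,round(g,1),round(g/91,3))
    a=grab('scene');b=grab('top')
    A=cv2.resize(a['pixels'][120:240,270:390],(400,400),interpolation=3);B=cv2.resize(b['pixels'][150:250,200:300],(400,400),interpolation=3)
    cv2.imwrite('pics/c3.png',np.hstack([A,B])[:,:,::-1])
E
python3 traj.py
```

```text
[603.1 154.6 169.5] [ 0.6 -0.3  0.2] 60.020851174367614
0 [603.8 160.7 169. ] 0.0 12.0 0.132
5 [603.5 145.1 173.5] 2.5 12.0 0.132
10 [603.2 129.1 176.7] 5.0 12.0 0.132
15 [602.8 112.9 178.4] 7.499999999999999 12.0 0.132
20 [602.5  96.7 178.6] 10.0 12.0 0.132
25 [602.1  80.5 177.4] 12.5 12.0 0.132
30 [601.8  64.5 174.8] 14.999999999999998 12.0 0.132
35 [601.5  48.9 170.8] 17.5 12.2 0.134
40 [601.2  34.  165.5] 20.0 13.0 0.143
45 [600.9  19.7 159. ] 22.5 13.9 0.152
50 [600.6   6.1 151.2] 25.0 14.8 0.162
55 [600.3  -6.8 142.2] 27.5 15.7 0.173
60 [600.1 -18.8 132.2] 29.999999999999996 16.7 0.184
65 [599.8 -29.8 121.1] 32.5 17.8 0.195
70 [599.6 -39.7 109.1] 35.0 18.9 0.207
75 [599.4 -48.5  96.4] 37.5 20.1 0.22
80 [599.3 -56.1  82.9] 40.0 21.3 0.235
85 [599.1 -62.4  68.8] 42.5 22.7 0.25
90 [599.  -67.4  54.3] 45.0 24.2 0.266
95 [599.  -70.4  39.2] 45.0 27.7 0.305
```

View pics/c3.png

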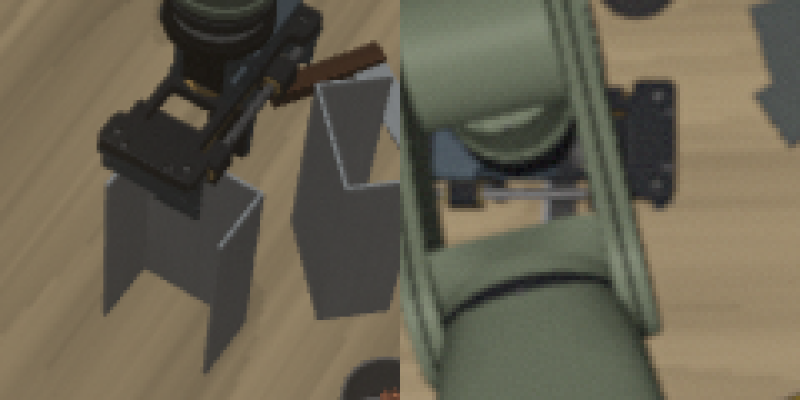

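Emit:
{"method": "apply_moves", "body": {"delta_pos": [[0.005, 0.015, 0], [0.005, 0.015, 0], [0.005, 0.015, 0], [0.005, 0.015, 0], [0.005, 0.015, 0], [0.005, 0.015, 0], [0.005, 0.015, 0], [0.005, 0.015, 0], [0.005, 0.015, 0], [0.005, 0.015, 0]], "rot": [[0, 0, 0], [0, 0, 0], [0, 0, 0], [0, 0, 0], [0, 0, 0], [0, 0, 0], [0, 0, 0], [0, 0, 0], [0, 0, 0], [0, 0, 0]], "hand": [0.6, 0.5, 0.4, 0.35, 0.3, 0.25, 0.2, 0.15, 0.15, 0.15], "newtons": 3}}

```text
time_s: 5.38
ee_pos: [604.1, 157.2, 169.5]
ee_rot: [180.0, 0.0, -1.2]
force: [-0.1, 0.4, 0.4]
gripper_width: 14.0
gripper_force: 0.0
```

```bash
cat > rows.py <<'E'
from traj import *
import sys
def rows(P0,ph0,ths,heel=heel):
    D,R,H=[],[],[]
    for th in ths:
        P,ph,g=pose(th,heel); D.append(((P-P0)/120).round(3).tolist()); a=np.radians(ph-ph0)/1.5
        R.append([round(a*.9998,3),round(-a*.021,3),0]); H.append(round(g/91,3))
    print(D);print(R);print(H);print('->',P.round(1),ph); 
if __name__=='__main__':
    ths=np.arange(1.5,76,1.5); P0=np.array([604.1,157.2,169.6]);ph0=0
    for k in range(0,50,10):
        rows(P0,ph0,ths[k:k+10]); P0,ph0,_=pose(ths[k+9])
E
python3 rows.py
```

```text
[[-0.003, -0.01, 0.008], [-0.004, -0.049, 0.019], [-0.005, -0.088, 0.03], [-0.006, -0.128, 0.039], [-0.006, -0.168, 0.047], [-0.007, -0.208, 0.055], [-0.008, -0.248, 0.061], [-0.009, -0.288, 0.066], [-0.01, -0.329, 0.07], [-0.011, -0.369, 0.073]]
[[np.float64(0.009), np.float64(-0.0), 0], [np.float64(0.017), np.float64(-0.0), 0], [np.float64(0.026), np.float64(-0.001), 0], [np.float64(0.035), np.float64(-0.001), 0], [np.float64(0.044), np.float64(-0.001), 0], [np.float64(0.052), np.float64(-0.001), 0], [np.float64(0.061), np.float64(-0.001), 0], [np.float64(0.07), np.float64(-0.001), 0], [np.float64(0.079), np.float64(-0.002), 0], [np.float64(0.087), np.float64(-0.002), 0]]
[0.132, 0.132, 0.132, 0.132, 0.132, 0.132, 0.132, 0.132, 0.132, 0.132]
-> [602.8 112.9 178.4] 7.499999999999999
[[-0.001, -0.041, 0.002], [-0.002, -0.081, 0.003], [-0.003, -0.122, 0.002], [-0.003, -0.162, 0.001], [-0.004, -0.203, -0.001], [-0.005, -0.243, -0.005], [-0.006, -0.284, -0.009], [-0.007, -0.324, -0.015], [-0.008, -0.364, -0.022], [-0.008, -0.403, -0.03]]
[[np.float64(0.009), np.float64(-0.0), 0], [np.fl
[... 2529 characters left out ...]
005, -0.227, -0.266], [-0.005, -0.248, -0.299]]
[[np.float64(0.009), np.float64(-0.0), 0], [np.float64(0.017), np.float64(-0.0), 0], [np.float64(0.026), np.float64(-0.001), 0], [np.float64(0.035), np.float64(-0.001), 0], [np.float64(0.044), np.float64(-0.001), 0], [np.float64(0.052), np.float64(-0.001), 0], [np.float64(0.061), np.float64(-0.001), 0], [np.float64(0.07), np.float64(-0.001), 0], [np.float64(0.079), np.float64(-0.002), 0], [np.float64(0.087), np.float64(-0.002), 0]]
[np.float64(0.187), np.float64(0.19), np.float64(0.194), np.float64(0.197), np.float64(0.201), np.float64(0.205), np.float64(0.209), np.float64(0.212), np.float64(0.216), np.float64(0.22)]
-> [599.4 -48.5  96.4] 37.5
```

Emit:
{"method": "apply_moves", "body": {"delta_pos": [[-0.003, -0.01, 0.008], [-0.004, -0.049, 0.019], [-0.005, -0.088, 0.03], [-0.006, -0.128, 0.039], [-0.006, -0.168, 0.047], [-0.007, -0.208, 0.055], [-0.008, -0.248, 0.061], [-0.009, -0.288, 0.066], [-0.01, -0.329, 0.07], [-0.011, -0.369, 0.073]], "rot": [[0.009, 0, 0], [0.017, 0, 0], [0.026, -0.001, 0], [0.035, -0.001, 0], [0.044, -0.001, 0], [0.052, -0.001, 0], [0.061, -0.001, 0], [0.07, -0.001, 0], [0.079, -0.002, 0], [0.087, -0.002, 0]], "hand": [0.15, 0.15, 0.15, 0.15, 0.15, 0.145, 0.14, 0.14, 0.135, 0.135]}}

```text
time_s: 6.22
ee_pos: [602.9, 112.2, 178.6]
ee_rot: [-172.5, -0.1, -1.2]
force: [-0.1, 0.9, 2.4]
gripper_width: 12.4
gripper_force: 0.7
```

```bash
cat > look.py <<'E'
from h import *
import sys
n,x0,x1,y0,y1=sys.argv[1],*map(int,sys.argv[2:6])
s=env.state();print(s['ee_pos'].round(1),s['ee_rot'].round(1),s['force'].round(1),s['torque'].round(2),round(s['gripper_width'],1),s['gripper_force'])
a=grab('scene')
A=a['pixels'][y0:y1,x0:x1,::-1];k=min(800/A.shape[1],600/A.shape[0])
cv2.imwrite('pics/'+n+'.png',cv2.resize(A,None,fx=k,fy=k,interpolation=3)); print('scale',k)
E
python3 look.py c4 260 380 120 240
```

```text
[602.9 112.2 178.6] [-1.725e+02 -1.000e-01 -1.200e+00] [-0.1  0.9  2.4] [ 0.19  0.13 -0.04] 12.4 0.6854532746365294
scale 5.0
```

View pics/c4.png

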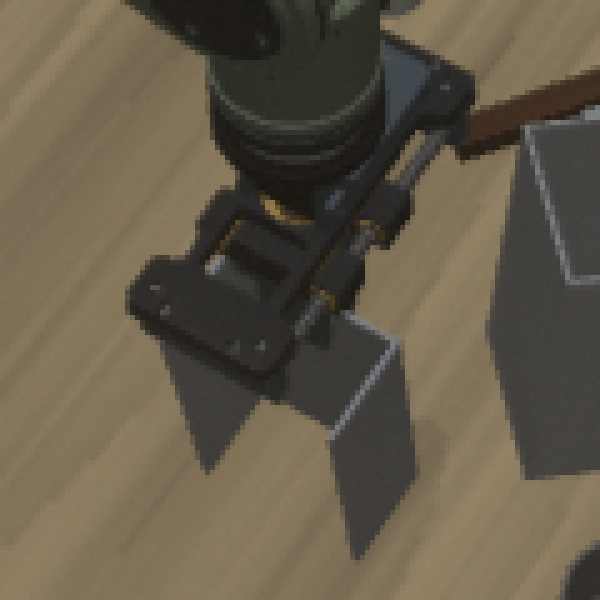

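Emit:
{"method": "apply_moves", "body": {"delta_pos": [[-0.001, -0.041, 0.002], [-0.002, -0.081, 0.003], [-0.003, -0.122, 0.002], [-0.003, -0.162, 0.001], [-0.004, -0.203, -0.001], [-0.005, -0.243, -0.005], [-0.006, -0.284, -0.009], [-0.007, -0.324, -0.015], [-0.008, -0.364, -0.022], [-0.008, -0.403, -0.03]], "rot": [[0.009, 0, 0], [0.017, 0, 0], [0.026, -0.001, 0], [0.035, -0.001, 0], [0.044, -0.001, 0], [0.052, -0.001, 0], [0.061, -0.001, 0], [0.07, -0.001, 0], [0.079, -0.002, 0], [0.087, -0.002, 0]], "hand": [0.135, 0.135, 0.135, 0.135, 0.135, 0.135, 0.135, 0.135, 0.135, 0.135]}}

```text
time_s: 7.1
ee_pos: [601.7, 63.7, 174.5]
ee_rot: [-165.0, -0.0, -1.2]
force: [-0.7, -1.0, 0.1]
gripper_width: 12.0
gripper_force: 0.4
```

Emit:
{"method": "apply_moves", "body": {"delta_pos": [[-0.001, -0.04, -0.009], [-0.002, -0.079, -0.019], [-0.002, -0.117, -0.03], [-0.003, -0.155, -0.041], [-0.004, -0.192, -0.054], [-0.005, -0.229, -0.068], [-0.006, -0.266, -0.082], [-0.006, -0.302, -0.098], [-0.007, -0.338, -0.114], [-0.008, -0.373, -0.132]], "rot": [[0.009, 0, 0], [0.017, 0, 0], [0.026, -0.001, 0], [0.035, -0.001, 0], [0.044, -0.001, 0], [0.052, -0.001, 0], [0.061, -0.001, 0], [0.07, -0.001, 0], [0.079, -0.002, 0], [0.087, -0.002, 0]], "hand": [0.135, 0.135, 0.137, 0.14, 0.142, 0.145, 0.148, 0.15, 0.153, 0.156]}}

```text
time_s: 7.93
ee_pos: [600.8, 19.2, 158.5]
ee_rot: [-157.5, -0.0, -1.2]
force: [-1.7, -1.2, -1.5]
gripper_width: 14.4
gripper_force: 0.9
```

```bash
python3 look.py c5 250 370 150 270
```

```text
[600.8  19.2 158.5] [-157.5   -0.    -1.2] [-1.7 -1.2 -1.5] [-0.53  0.14  0.03] 14.4 0.8525798236951232
scale 5.0
```

View pics/c5.png

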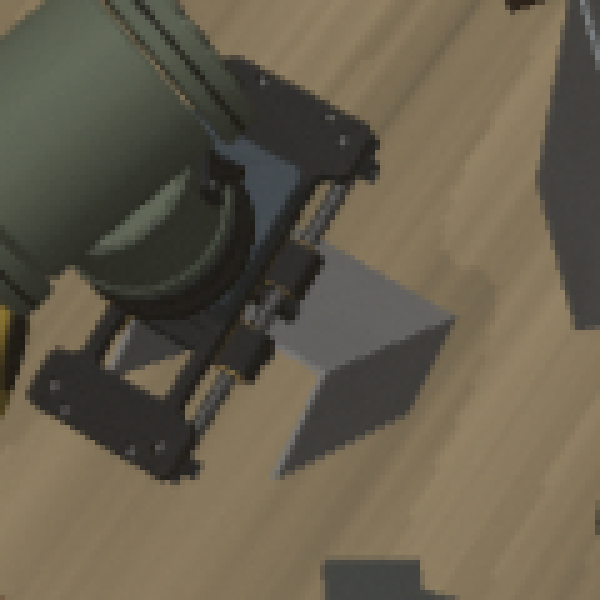

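Emit:
{"method": "apply_moves", "body": {"delta_pos": [[-0.001, -0.035, -0.018], [-0.001, -0.069, -0.038], [-0.002, -0.103, -0.058], [-0.003, -0.136, -0.079], [-0.004, -0.168, -0.101], [-0.004, -0.2, -0.124], [-0.005, -0.231, -0.148], [-0.005, -0.262, -0.172], [-0.006, -0.292, -0.197], [-0.007, -0.321, -0.223]], "rot": [[0.009, 0, 0], [0.017, 0, 0], [0.026, -0.001, 0], [0.035, -0.001, 0], [0.044, -0.001, 0], [0.052, -0.001, 0], [0.061, -0.001, 0], [0.07, -0.001, 0], [0.079, -0.002, 0], [0.087, -0.002, 0]], "hand": [0.159, 0.162, 0.165, 0.168, 0.171, 0.174, 0.177, 0.18, 0.183, 0.186]}}

```text
time_s: 8.82
ee_pos: [599.9, -19.2, 131.6]
ee_rot: [-150.0, -0.1, -1.2]
force: [-0.9, -1.2, -1.5]
gripper_width: 16.8
gripper_force: 1.4
```

Emit:
{"method": "apply_moves", "body": {"delta_pos": [[-0.001, -0.028, -0.027], [-0.001, -0.056, -0.054], [-0.002, -0.083, -0.083], [-0.002, -0.109, -0.112], [-0.003, -0.134, -0.141], [-0.003, -0.159, -0.171], [-0.004, -0.182, -0.202], [-0.004, -0.205, -0.234], [-0.005, -0.227, -0.266], [-0.005, -0.248, -0.299]], "rot": [[0.009, 0, 0], [0.017, 0, 0], [0.026, -0.001, 0], [0.035, -0.001, 0], [0.044, -0.001, 0], [0.052, -0.001, 0], [0.061, -0.001, 0], [0.07, -0.001, 0], [0.079, -0.002, 0], [0.087, -0.002, 0]], "hand": [0.19, 0.193, 0.197, 0.2, 0.204, 0.208, 0.212, 0.216, 0.22, 0.224]}}

```text
time_s: 9.65
ee_pos: [599.4, -48.8, 95.7]
ee_rot: [-142.5, -0.1, -1.2]
force: [-0.8, -1.0, -4.5]
gripper_width: 20.3
gripper_force: 1.6
```

```bash
python3 look.py c6 220 370 160 280; sed -i "s/ths=np.arange(1.5,76,1.5).*/ths=np.concatenate([np.arange(76,86,1.),np.arange(85.7,92.6,.7)]);P0,ph0,_=pose(75)/; s/range(0,50,10)/range(0,20,10)/; s/R.append.*0\]);/R.append(round(float(a),3));/; s/H.append(round(g/H.append(round(float(g)/" rows.py; python3 rows.py
```

```text
[599.4 -48.8  95.7] [-1.425e+02 -1.000e-01 -1.200e+00] [-0.8 -1.  -4.5] [-0.83  0.16  0.04] 20.3 1.630006693303585
scale 5.0
[[-0.0, -0.013, -0.022], [-0.001, -0.027, -0.044], [-0.001, -0.039, -0.067], [-0.001, -0.051, -0.09], [-0.001, -0.063, -0.112], [-0.002, -0.075, -0.136], [-0.002, -0.086, -0.159], [-0.002, -0.096, -0.182], [-0.002, -0.106, -0.206], [-0.002, -0.116, -0.23]]
[0.006, 0.012, 0.017, 0.023, 0.029, 0.035, 0.041, 0.047, 0.052, 0.058]
[0.223, 0.226, 0.229, 0.232, 0.235, 0.237, 0.24, 0.244, 0.247, 0.25]
-> [599.1 -62.4  68.8] 42.5
[[-0.0, -0.006, -0.017], [-0.0, -0.013, -0.034], [-0.0, -0.019, -0.05], [-0.001, -0.025, -0.067], [-0.001, -0.03, -0.084], [-0.001, -0.036, -0.102], [-0.001, -0.041, -0.119], [-0.001, -0.045, -0.136], [-0.001, -0.049, -0.154], [-0.001, -0.053, -0.171]]
[0.004, 0.008, 0.012, 0.016, 0.02, 0.024, 0.029, 0.029, 0.029, 0.029]
[0.252, 0.254, 0.257, 0.259, 0.261, 0.264, 0.266, 0.271, 0.276, 0.281]
-> [599.  -68.8  48.2] 45.0
```

View pics/c6.png

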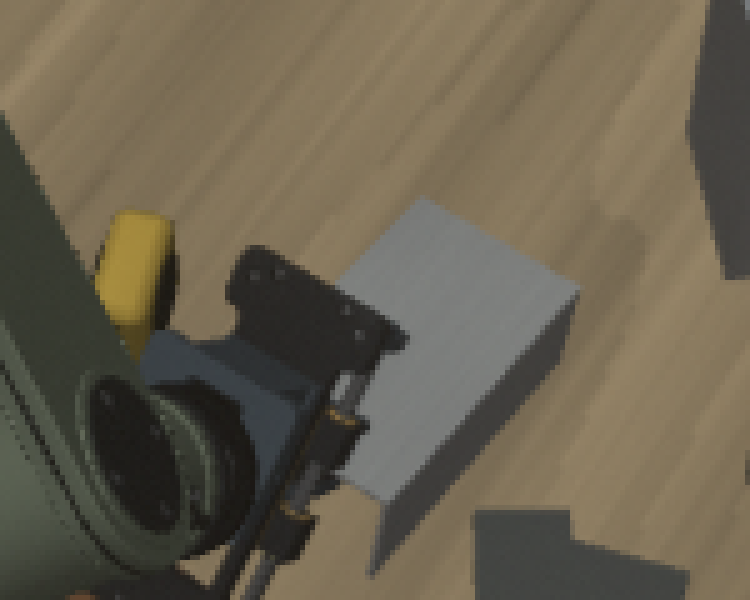

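Emit:
{"method": "apply_moves", "body": {"delta_pos": [[0, -0.013, -0.022], [-0.001, -0.027, -0.044], [-0.001, -0.039, -0.067], [-0.001, -0.051, -0.09], [-0.001, -0.063, -0.112], [-0.002, -0.075, -0.136], [-0.002, -0.086, -0.159], [-0.002, -0.096, -0.182], [-0.002, -0.106, -0.206], [-0.002, -0.116, -0.23]], "rot": [[0.006, 0, 0], [0.012, 0, 0], [0.017, 0, 0], [0.023, 0, 0], [0.029, -0.001, 0], [0.035, -0.001, 0], [0.041, -0.001, 0], [0.047, -0.001, 0], [0.052, -0.001, 0], [0.058, -0.001, 0]], "hand": [0.227, 0.23, 0.233, 0.236, 0.239, 0.241, 0.244, 0.248, 0.251, 0.254]}}

```text
time_s: 10.53
ee_pos: [599.2, -62.5, 68.3]
ee_rot: [-137.6, -0.1, -1.2]
force: [-0.6, -1.0, -4.0]
gripper_width: 22.9
gripper_force: 1.8
```

Emit:
{"method": "apply_moves", "body": {"delta_pos": [[0, -0.006, -0.017], [0, -0.013, -0.034], [0, -0.019, -0.05], [-0.001, -0.025, -0.067], [-0.001, -0.03, -0.084], [-0.001, -0.036, -0.102], [-0.001, -0.041, -0.119], [-0.001, -0.041, -0.119]], "rot": [[0.004, 0, 0], [0.008, 0, 0], [0.012, 0, 0], [0.016, 0, 0], [0.02, 0, 0], [0.024, 0, 0], [0.029, -0.001, 0], [0.029, -0.001, 0]], "hand": [0.256, 0.258, 0.261, 0.263, 0.265, 0.268, 0.27, 0.27]}}

```text
time_s: 11.2
ee_pos: [599.4, -67.1, 54.7]
ee_rot: [-135.0, -0.1, -1.3]
force: [-0.1, 0.5, -1.5]
gripper_width: 24.6
gripper_force: 0.0
```

```bash
python3 look.py c7 220 370 160 280
```

```text
[599.4 -67.1  54.7] [-1.35e+02 -1.00e-01 -1.30e+00] [-0.1  0.5 -1.5] [-0.36  0.06  0.03] 24.6 0.0
scale 5.0
```

View pics/c7.png

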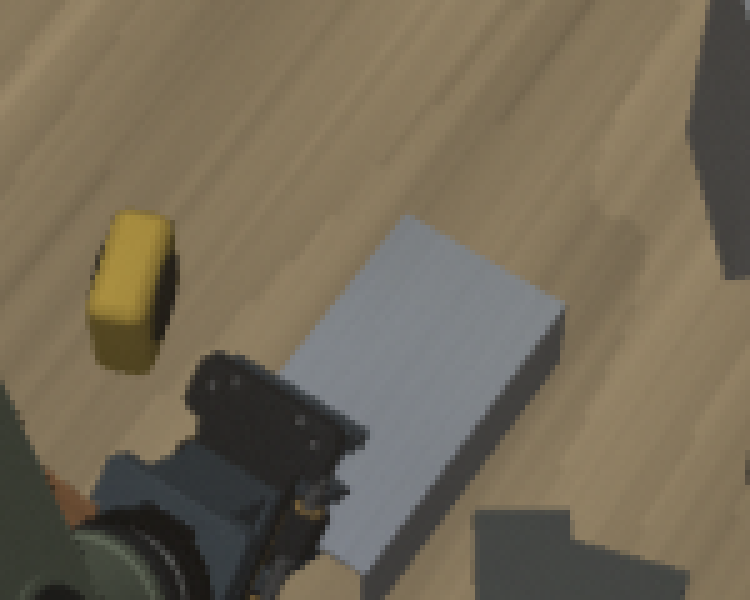

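Emit:
{"method": "apply_moves", "body": {"delta_pos": [[0, -0.002, -0.008], [0, -0.004, -0.015], [0, -0.006, -0.022], [0, -0.008, -0.03], [0, -0.008, -0.03]], "rot": [[0, 0, 0], [0, 0, 0], [0, 0, 0], [0, 0, 0], [0, 0, 0]], "hand": [0.27, 0.275, 0.28, 0.29, 0.29]}}

```text
time_s: 11.67
ee_pos: [599.2, -68.2, 50.9]
ee_rot: [-135.1, -0.1, -1.2]
force: [-0.0, -0.4, -0.2]
gripper_width: 26.9
gripper_force: 0.1
```

Emit:
{"method": "apply_moves", "body": {"delta_pos": [[0, -0.06, 0.03], [0, -0.12, 0.07], [0, -0.2, 0.13], [0, -0.28, 0.2]], "rot": [[0, 0, 0], [0, 0, 0], [0, 0, 0], [0, 0, 0]], "hand": [0.31, 0.33, 0.36, 0.4]}}

```text
time_s: 12.0
ee_pos: [599.1, -103.0, 75.5]
ee_rot: [-135.1, -0.1, -1.2]
force: [-0.5, -1.0, 0.5]
gripper_width: 35.4
gripper_force: 0.0
```

Emit:
{"method": "apply_moves", "body": {"delta_pos": [[0, -0.05, 0.15], [0, -0.1, 0.3], [0, -0.1, 0.45], [0, -0.1, 0.6], [0, -0.1, 0.75], [0, -0.1, 0.85], [0, -0.1, 0.95], [0, -0.1, 1]], "rot": [[0, 0, 0], [-0.05, 0.001, 0], [-0.13, 0.003, 0], [-0.21, 0.004, 0], [-0.29, 0.006, 0], [-0.37, 0.008, 0], [-0.45, 0.009, 0], [-0.524, 0.011, 0]], "hand": [0.4, 0.4, 0.4, 0.4, 0.4, 0.4, 0.4, 0.4]}}

```text
time_s: 12.67
ee_pos: [600.5, -115.1, 199.6]
ee_rot: [179.4, -0.5, -1.3]
force: [0.5, 0.1, 0.1]
gripper_width: 36.4
gripper_force: 0.0
```

Emit:
{"method": "apply_moves", "body": {"delta_pos": [[0, 0.15, 0], [0, 0.3, 0], [0, 0.45, 0], [0, 0.6, 0], [0, 0.75, 0], [0, 0.9, 0], [0, 1, 0]], "rot": [[0, 0, 0.07], [0, 0, 0.14], [0, 0, 0.21], [0, 0, 0.28], [0, 0, 0.35], [0, 0, 0.42], [0, 0, 0.49]], "hand": [0.5, 0.6, 0.7, 0.8, 0.88, 0.88, 0.88]}}

```text
time_s: 13.25
ee_pos: [599.2, 6.8, 196.0]
ee_rot: [179.8, -0.1, 41.2]
force: [0.7, -0.1, -0.7]
gripper_width: 79.1
gripper_force: 0.0
```

Emit:
{"method": "apply_moves", "body": {"delta_pos": [[0, 0.15, 0], [0, 0.3, 0], [0, 0.45, 0], [0, 0.6, 0], [0, 0.75, 0], [0, 0.9, 0], [0, 1, 0]], "rot": [[0, 0, 0.07], [0, 0, 0.14], [0, 0, 0.21], [0, 0, 0.28], [0, 0, 0.35], [0, 0, 0.42], [0, 0, 0.5]], "hand": [0.88, 0.88, 0.88, 0.88, 0.88, 0.88, 0.88]}}

```text
time_s: 13.83
ee_pos: [599.4, 126.9, 196.0]
ee_rot: [179.8, -0.1, 84.2]
force: [0.2, 0.3, -0.4]
gripper_width: 80.2
gripper_force: 0.0
```

```bash
python3 - <<'E'
from h import *
a=grab('scene','s8.png');b=grab('top','t8.png')
A=cv2.resize(a['pixels'][180:330,180:380],(800,600),interpolation=3);cv2.imwrite('pics/c8.png',A[:,:,::-1])
s=env.state();print(s['ee_pos'].round(1),s['ee_rot'].round(1),s['force'].round(1))
E
```

```text
[599.4 127.  195.8] [ 1.798e+02 -1.000e-01  8.400e+01] [ 0.7 -0.4 -0.4]
```

View pics/c8.png

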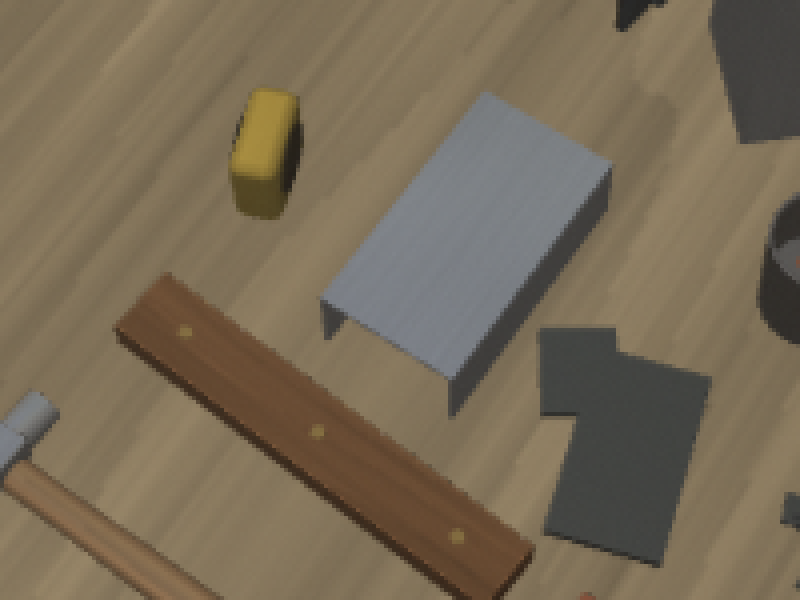

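```bash
python3 - <<'E'
from h import *
np.set_printoptions(suppress=True,precision=1)
a=grab('scene')
S=lambda u,v:(180+u/4-.4,180+v/4-.4)
# laid frame: X along length toward batten, Y across ; origin heel
o=[(a,S(487,92),planar([0,-50,60])),(a,S(611,163),planar([0,50,60])),(a,S(452,378),planar([185,50,60])),(a,S(322,298),planar([185,-50,60])),(a,S(452,417),planar([185,50,0])),(a,S(328,339),planar([185,-50,0])),(a,S(610,207),planar([0,50,0]))]
x,r=fit(o,[602,97,-np.pi/2]);print('stand heel',x[:2],np.degrees(x[2]));print(r)
e=planar([185,0,0])(x);print('end',e)
o=[(a,S(168,273),planar([25,150,25])),(a,S(534,548),planar([25,-150,25])),(a,S(115,325),planar([-25,150,25]))]
x,r=fit(o,[585,-148,np.radians(84.3)]);print('stop',x[:2],np.degrees(x[2]));print(r)
c,s=np.cos(x[2]),np.sin(x[2]);print('gap along face normal', (np.array(e[:2])-x[:2])@[c,s]-25)
E
```

```text
stand heel [602.4 100.5] -91.65264551402498
[[-0.3 -0.7]
 [ 0.9 -0.1]
 [ 0.3  0.3]
 [-0.3 -0.3]
 [ 0.4  0.5]
 [-0.5 -0.1]
 [-0.3  0.3]]
end [np.float64(597.0849673619641), np.float64(-84.43035159537715), 0]
stop [ 588.  -148.6] 83.82343060581113
[[-0.1 -0.4]
 [ 0.2  0.2]
 [-0.1  0.2]]
gap along face normal 39.78806776961433
```

Emit:
{"method": "apply_moves", "body": {"delta_pos": [[0.02, 0.05, -0.2], [0.02, 0.05, -0.45], [0.02, 0.05, -0.7], [0.02, 0.05, -0.9], [0.02, 0.05, -1]], "rot": [[0, 0, 0], [0, 0, 0], [0, 0, 0], [0, 0, 0], [0, 0, 0]], "hand": [0.88, 0.88, 0.88, 0.88, 0.88]}}

```text
time_s: 14.4
ee_pos: [599.8, 130.1, 71.9]
ee_rot: [-179.9, 0.0, 83.7]
force: [-0.1, -0.1, -0.4]
gripper_width: 80.5
gripper_force: 0.0
```

Emit:
{"method": "apply_moves", "body": {"delta_pos": [[0, 0, -0.1], [0, 0, -0.2], [0, 0, -0.3], [0, 0, -0.38], [0, 0, -0.44], [0, 0, -0.46], [0, 0, -0.46]], "rot": [[0, 0, 0], [0, 0, 0], [0, 0, 0], [0, 0, 0], [0, 0, 0], [0, 0, 0], [0, 0, 0]], "hand": [0.88, 0.88, 0.88, 0.88, 0.88, 0.88, 0.88]}}

```text
time_s: 14.98
ee_pos: [601.4, 131.6, 19.2]
ee_rot: [179.9, -0.1, 83.9]
force: [0.5, -0.8, 0.5]
gripper_width: 80.1
gripper_force: 0.0
```

Emit:
{"method": "apply_moves", "body": {"delta_pos": [[-0.002, -0.02, 0], [-0.004, -0.04, 0], [-0.006, -0.06, 0], [-0.008, -0.08, 0], [-0.01, -0.1, 0], [-0.012, -0.12, 0], [-0.014, -0.14, 0], [-0.016, -0.16, 0], [-0.018, -0.18, 0], [-0.02, -0.2, 0]], "rot": [[0, 0, 0], [0, 0, 0], [0, 0, 0], [0, 0, 0], [0, 0, 0], [0, 0, 0], [0, 0, 0], [0, 0, 0], [0, 0, 0], [0, 0, 0]], "hand": [0.88, 0.88, 0.88, 0.88, 0.88, 0.88, 0.88, 0.88, 0.88, 0.88]}}

```text
time_s: 15.82
ee_pos: [600.3, 109.1, 20.0]
ee_rot: [179.7, -0.2, 84.0]
force: [1.7, 5.9, -0.4]
gripper_width: 80.3
gripper_force: 2.5
```

```bash
cat > edge.py <<'E'
from h import *
np.set_printoptions(suppress=True,precision=1)
a=grab('scene'); 
s=env.state();print(s['ee_pos'].round(1),s['ee_rot'].round(1),s['force'].round(1),s['torque'].round(2))
print('n-dist',(s['ee_pos'][:2]-[587.5,-148.4])@[np.cos(np.radians(84)),np.sin(np.radians(84))]-25)
m=spotter.trace(a,'stand')
for r in m[:3]:
    print(r['score'].__round__(2),np.round(r['box']))
    if r['box'][1]>200 and r['box'][0]<335:
        c,_=cv2.findContours(r['mask'].astype(np.uint8),0,2);c=max(c,key=cv2.contourArea)
        print(cv2.approxPolyDP(c,2.2,True)[:,0].tolist())
g=cv2.imread('pics/s8.png')
print('offcut corner',ray(a,(180+541/4-.4,180+328/4-.4),7),ray(a,(180+541/4-.4,180+415/4-.4),7))
E
python3 edge.py
```

```text
[600.2 108.6  20. ] [179.7  -0.2  83.9] [ 2.3  4.5 -0.4] [ 0.7 -0.5  0.2]
n-dist 231.91530435485294
0.82 [379. 177.  40.  73.]
0.73 [293. 245.  72.  82.]
[[301, 206], [296, 208], [255, 255], [257, 264], [264, 261], [280, 271], [287, 279], [287, 286], [329, 234], [329, 224]]
offcut corner [662.1  -4.5   7. ] [693.8 -56.5   7. ]
```

Emit:
{"method": "apply_moves", "body": {"delta_pos": [[-0.003, -0.02, 0], [-0.005, -0.04, 0], [-0.007, -0.06, 0], [-0.009, -0.08, 0], [-0.011, -0.1, 0], [-0.013, -0.12, 0], [-0.015, -0.14, 0], [-0.017, -0.16, 0], [-0.019, -0.18, 0], [-0.02, -0.2, 0]], "rot": [[0, 0, 0], [0, 0, 0], [0, 0, 0], [0, 0, 0], [0, 0, 0], [0, 0, 0], [0, 0, 0], [0, 0, 0], [0, 0, 0], [0, 0, 0]], "hand": [0.88, 0.88, 0.88, 0.88, 0.88, 0.88, 0.88, 0.88, 0.88, 0.88]}}

```text
time_s: 16.75
ee_pos: [597.1, 85.3, 20.0]
ee_rot: [179.8, -0.2, 83.9]
force: [0.2, 4.9, 1.5]
gripper_width: 80.5
gripper_force: 3.1
```

```bash
python3 edge.py
```

```text
[597.1  84.8  20. ] [179.8  -0.2  83.9] [1.  5.  0.6] [ 0.8 -0.4 -0. ]
n-dist 207.90058554543148
0.76 [286. 248.  77.  80.]
[[295, 211], [248, 259], [250, 267], [256, 265], [275, 279], [279, 289], [323, 240], [324, 230]]
0.61 [379. 178.  38.  68.]
offcut corner [662.1  -4.5   7. ] [693.8 -56.5   7. ]
```

Creep the last few millimetres, watching the force.

Emit:
{"method": "apply_moves", "body": {"delta_pos": [[-0.001, -0.01, 0], [-0.002, -0.02, 0], [-0.003, -0.03, 0], [-0.004, -0.04, 0]], "rot": [[0, 0, 0], [0, 0, 0], [0, 0, 0], [0, 0, 0]], "hand": [0.88, 0.88, 0.88, 0.88]}}

```text
time_s: 17.18
ee_pos: [596.6, 80.5, 20.0]
ee_rot: [179.8, -0.2, 83.9]
force: [0.8, 5.9, 1.2]
gripper_width: 80.1
gripper_force: 3.2
```

Emit:
{"method": "apply_moves", "body": {"delta_pos": [[-0.001, -0.005, 0], [-0.001, -0.01, 0], [-0.002, -0.015, 0]], "rot": [[0, 0, 0], [0, 0, 0], [0, 0, 0]], "hand": [0.88, 0.88, 0.88]}}

```text
time_s: 17.43
ee_pos: [596.5, 80.0, 20.0]
ee_rot: [179.8, -0.3, 83.9]
force: [1.0, 12.9, 0.6]
gripper_width: 80.4
gripper_force: 6.5
```

Emit:
{"method": "apply_moves", "body": {"delta_pos": [[-0.001, -0.004, 0], [-0.001, -0.008, 0], [-0.001, -0.008, 0]], "rot": [[0, 0, 0], [0, 0, 0], [0, 0, 0]], "hand": [0.88, 0.88, 0.88]}}

```text
time_s: 17.68
ee_pos: [596.5, 80.0, 20.1]
ee_rot: [179.8, -0.4, 83.9]
force: [1.3, 13.7, 0.5]
gripper_width: 80.4
gripper_force: 7.1
```

```bash
python3 - <<'E'
from h import *
s=env.state();print(s['ee_pos'].round(1),s['ee_rot'].round(2),s['force'].round(1),s['torque'].round(2))
a=grab('scene','s9.png');b=grab('top')
A=cv2.resize(a['pixels'][200:300,220:340],(720,600),interpolation=3)
cv2.imwrite('pics/c9.png',A[:,:,::-1])
E
```

```text
[596.5  80.   20.1] [179.75  -0.39  83.86] [ 1.3 13.7  0.5] [ 2.18 -0.31  0.25]
```

View pics/c9.png

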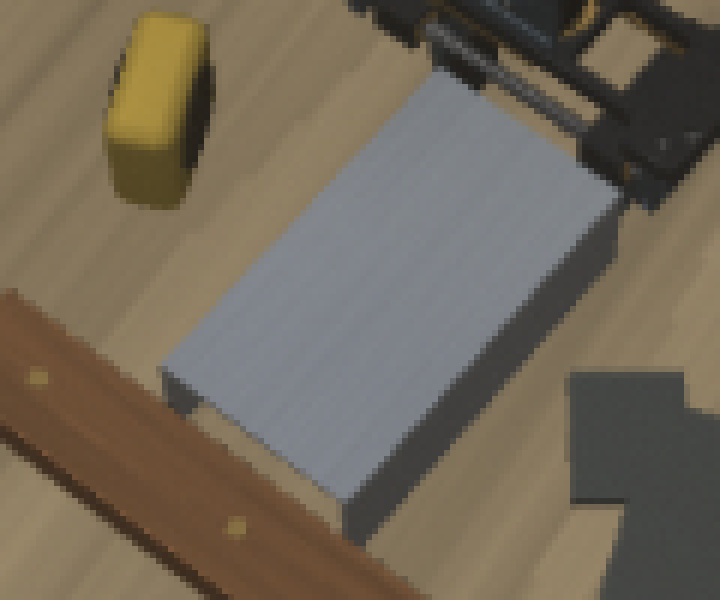

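Emit:
{"method": "apply_moves", "body": {"delta_pos": [[0, 0, 0], [0, 0, 0], [0, 0, 0]], "rot": [[0, 0, 0.01], [0, 0, 0.02], [0, 0, 0.02]], "hand": [0.88, 0.88, 0.88]}}

```text
time_s: 18.03
ee_pos: [595.2, 80.7, 19.9]
ee_rot: [179.9, -0.5, 85.4]
force: [-0.3, 16.0, 2.3]
gripper_width: 80.2
gripper_force: 7.8
```

```bash
python3 -c "
from h import *
s=env.state();print(s['ee_pos'].round(2),s['ee_rot'].round(2),s['force'].round(1),s['torque'].round(2))"
```

```text
[595.17  80.73  19.93] [179.93  -0.48  85.36] [-0.3 16.   2.3] [ 2.5   0.19 -0.75]
```

Emit:
{"method": "apply_moves", "body": {"delta_pos": [[0, 0, 0], [0, 0, 0], [0, 0, 0], [0, 0, 0]], "rot": [[0, 0, -0.01], [0, 0, -0.02], [0, 0, -0.03], [0, 0, -0.04]], "hand": [0.88, 0.88, 0.88, 0.88]}}

```text
time_s: 18.37
ee_pos: [596.5, 81.1, 20.0]
ee_rot: [179.8, -0.5, 82.2]
force: [0.5, 20.7, 0.3]
gripper_width: 80.2
gripper_force: 10.2
```

```bash
python3 -c "
from h import *
s=env.state();print(s['ee_pos'].round(2),s['ee_rot'].round(2),s['force'].round(1),s['torque'].round(2))"
```

```text
[596.5   81.11  20.02] [179.76  -0.46  82.21] [ 0.5 20.7  0.3] [ 3.13 -0.33  0.93]
```

Emit:
{"method": "apply_moves", "body": {"delta_pos": [[0.002, 0.02, 0], [0.006, 0.06, 0], [0.012, 0.12, 0], [0.02, 0.2, 0]], "rot": [[0, 0, 0.01], [0, 0, 0.02], [0, 0, 0.02], [0, 0, 0.02]], "hand": [0.88, 0.88, 0.88, 0.88]}}

```text
time_s: 18.7
ee_pos: [597.8, 100.2, 19.4]
ee_rot: [179.9, -0.0, 83.9]
force: [-0.7, 0.2, 0.0]
gripper_width: 80.2
gripper_force: 0.0
```

Emit:
{"method": "apply_moves", "body": {"delta_pos": [[0, 0.02, 0.15], [0, 0.03, 0.35], [0, 0.03, 0.55], [0, 0.03, 0.75], [0, 0.03, 0.9], [0, 0.03, 1], [0, 0.03, 1]], "rot": [[0, 0, 0], [0, 0, 0], [0, 0, 0], [0, 0, 0], [0, 0, 0], [0, 0, 0], [0, 0, 0]], "hand": [0.88, 0.88, 0.88, 0.88, 0.88, 0.88, 0.88]}}

```text
time_s: 19.28
ee_pos: [600.0, 104.6, 142.7]
ee_rot: [179.5, -0.1, 83.9]
force: [0.2, 0.2, 0.7]
gripper_width: 80.5
gripper_force: 0.0
```

```bash
python3 - <<'E'
from h import *
np.set_printoptions(suppress=True,precision=2)
a=grab('scene','s10.png')
s=env.state();print(s['ee_pos'].round(1),s['force'].round(1))
# compare with s9 and s8 for moved things
n=a['pixels'].astype(int); o=cv2.imread('pics/s9.png')[:,:,::-1].astype(int); z=cv2.imread('pics/s0.png')[:,:,::-1].astype(int)
print('stand area diff vs pressed',np.abs(n-o)[230:290,240:310].max(2).mean(), (np.abs(n-o)[230:290,240:310].max(2)>40).sum())
for nm,(x0,x1,y0,y1) in dict(tape=(232,256,200,238),offcut=(318,362,258,322),hammer=(160,270,275,364),tub=(368,404,226,268)).items():
    print(nm,(np.abs(n-z)[y0:y1,x0:x1].max(2)>40).sum())
# leg/edge refinement: web end edge vs face edge at subpixel
S=lambda u,v:(220+u/6-.4,200+v/6-.4)
o=[(a,S(160,370),planar([185,-50,60])),(a,S(346,500),planar([185,50,60])),(a,S(622,196),planar([0,50,60])),(a,S(437,72),planar([0,-50,60]))]
x,r=fit(o,[598,62,np.radians(-96)]);print(x[:2],np.degrees(x[2]),r.tolist());e=planar([185,0,0])(x)
t=np.radians(84);print('gap',(np.array(e[:2])-[587.5,-148.4])@[np.cos(t),np.sin(t)]-25)
E
```

```text
[598.9 104.4 140.8] [-0.3  1.  -0.1]
stand area diff vs pressed 2.3307142857142855 0
tape 0
offcut 0
hammer 5
tub 0
[598.79  60.84] -95.93999563000968 [[-0.20576460279107778, -0.1951674544470734], [-0.00951660030250423, 1.37183647731581], [0.02078620768423889, -0.32343425086628486], [0.20452557793959159, -0.4646622079804956]]
gap -0.7237995275160678
```

```bash
python3 -c "
from h import *
print(env.job_done())"
```

```text
the job is handed in; nothing more can be done
None
```

I lowered the stand gently onto its two legs and pushed it square and snug against the batten, within about 1 mm and half a degree by the camera. The tape, offcut, tub and hammer showed no movement; I did not compare the cartridge, square and knife. I handed the job in about 19 s into the 67 s limit.

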